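Gauge the heating block's thermometer well and fit the matching thermometer

TASK

The blocks in this dry bath come from different sets, so find out how deep the thermometer well of the middle block is: stand the depth rod on its bottom, then put the rod back in its stand. Take from the rack the one dial thermometer whose stem suits that depth and lower it by hand, without dropping it, into that well, so that it stands on the bottom with the black immersion ring on its stem level with the block's top. Leave the other two thermometers in the rack and everything else where it is.

Things in the scene. Friction and masses are not known exactly. Their poses are not given: they have to be found in the camera images.
- bath: Dry bath (block heater), fixed: cream housing 230 x 290 mm, 88 mm high, with three like aluminium blocks in a row along its y, 77 mm apart, each 95 (x) x 75 (y) mm, tops 96 mm above the bench. Tubes stand in some wells of the outer two, up to 122 mm above the bench. Origin at bench level under the middle block's centre; -x is the side with the black control panel.
- well (a point): Centre of the mouth of the MIDDLE block's thermometer well, level with the block's top, axes as the bath's. It is the single smaller hole at the block's centre, 12 mm across; the six around it are 18 mm tube wells. A plain vertical blind hole 26, 42 or 58 mm deep; which is not known beforehand.
- rod: Depth rod: straight steel rod 6 mm thick, tip slightly rounded, fine black rings every 10 mm from the tip (thicker at 50 and 100), topped by an aluminium grip 16 mm thick from 120 to 170 mm above the tip. About 60 g. Origin at the tip, z along the rod to the grip. Loose; starts standing upright in its stand.
- rod_grip (a point): Middle of the depth rod's grip, 145 mm above its tip.
- socket (a point): Rod stand: grey block 50 x 50 mm, 50 mm high, on a steel foot 70 x 70 x 6 mm, fixed to the bench, with a vertical hole 10 mm across and 44 mm deep in its top, where the depth rod stands. This point is the centre of the hole's mouth, 50 mm above the bench.
- rack: Thermometer rack: white, 60 x 210 mm, 45 mm high, fixed to the bench; a base plate whose top is 8 mm above the bench and a plate with holes of 9.5 mm, 39 to 45 mm above the bench. Its three places lie at y = -68, 0 and 68 mm in its frame; z up, origin at bench level under its centre. Any thermometer may stand in any place.
- therm_short: Dial thermometer, the short one of three: steel stem 8 mm thick, tip slightly tapered, and on top a round steel dial case 40 mm across, 12 mm thick, face up, its underside 60 mm above the tip. Black immersion ring on the stem 26 mm above the tip: it suits a well 26 mm deep. About 45 g. Origin at the tip, z up the stem. Loose; starts upright in the rack, tip on its base plate.
- short_ring (a point): The immersion ring on the stem of therm_short, 26 mm above its tip, on the stem's axis.
- short_dial (a point): Centre of the dial case of therm_short, 66 mm above its tip.
- therm_middle: Dial thermometer, the middle one of three: steel stem 8 mm thick, tip slightly tapered, and on top a round steel dial case 40 mm across, 12 mm thick, face up, its underside 76 mm above the tip. Black immersion ring on the stem 42 mm above the tip: it suits a well 42 mm deep. About 45 g. Origin at the tip, z up the stem. Loose; starts upright in the rack, tip on its base plate.
- middle_ring (a point): The immersion ring on the stem of therm_middle, 42 mm above its tip, on the stem's axis.
- middle_dial (a point): Centre of the dial case of therm_middle, 82 mm above its tip.
- therm_long: Dial thermometer, the long one of three: steel stem 8 mm thick, tip slightly tapered, and on top a round steel dial case 40 mm across, 12 mm thick, face up, its underside 92 mm above the tip. Black immersion ring on the stem 58 mm above the tip: it suits a well 58 mm deep. About 45 g. Origin at the tip, z up the stem. Loose; starts upright in the rack, tip on its base plate.
- long_ring (a point): The immersion ring on the stem of therm_long, 58 mm above its tip, on the stem's axis.
- long_dial (a point): Centre of the dial case of therm_long, 98 mm above its tip.
- slide_box: Bystander: green slide box, 102 x 82 x 32 mm. Loose; origin at the centre of its underside.
- oil_bottle: Bystander: amber dropper bottle, 32 mm across, 88 mm high. Loose; origin at the centre of its underside.
- petri_dish: Bystander: closed petri dish, 92 mm across, 18 mm high. Loose; origin at the centre of its underside.
- staining_jar: Bystander: glass staining jar, 55 x 55 mm, 100 mm high. Loose; origin at the centre of its underside.
- wash_bottle: Bystander: white wash bottle, 66 mm across, 200 mm high. Loose; origin at the centre of its underside.
- lens_can: Bystander: lens can, 41 mm across, 61 mm high. Loose; origin at the centre of its underside.
- forceps: Bystander: steel forceps lying flat, about 130 x 13 x 7 mm. Loose; origin about at its middle.
Things that resemble listed ones, but are neither listed nor needed, are in the scene too. Of the things that look like the rod, the smaller one is meant. Leave any blue or red look-alike of the part that bears socket alone.

How it is judged:
By the outcome, as a careful person would: the job done as asked, in the order asked, and still so for the second after the job is handed in, with the robot touching nothing.
It also fails if it takes over 64 s, if anything falls off the work surface, if the arm or the gripper's body presses on something with over 40 N, if the wrist force passes 120 N, or if a joint passes its speed limit or range.

ROBOT

A 6-joint arm with a two-finger parallel gripper is mounted at the origin on the work surface. World frame = base frame: x ahead of the robot, y to its left, z up, the work surface at z = 0. Lengths are in m, angles in rad, forces in N, time in s.
With the tool pointing down it reaches from about 0.35 to 0.725 m from the base axis. Payload 6 kg.
Tool frame: the origin (TCP) lies midway between the tips of the shut fingers; the grasp point (between the pads) lies ctrl.hold_point_z behind it (ctrl.hold_point_z is the distance from the TCP to the grasp point, in m); z points along the fingers, y is the direction in which the jaws open and shut (so a half turn about z gives the same grasp; the last joint's range is limited). The gripper opens to 85 mm and grips with 20 to 120 N. Pads are 22 mm wide; open, the fingers measure 114 mm over their backs; the gripper's body (76 mm by 85 mm) begins 54 mm behind the grasp point. The pads swing forward as they close: fully open they stand 13 mm farther back than shut.
Start: joints at [-0.807, 0.04, 0.085, 0, -1.615, -0.334], TCP at [0.25, -0.545, 0.197] pointing down, gripper open.
Joint ranges: [-2.56, 2.56], [-1.29, 2.01], [-1.08, 1.49], [-3.29, 1.98], [-2.81, -0.18], [-2.99, 2.99]. Speed limits (rad/s): [2.57, 2.57, 3.01, 3.14, 3.14, 3.14].

INTERFACE

Orientations are given as a rotation vector (axis times angle).
In Python, from cell import ctrl, optics gives the robot as it stands. The module is installed in compiled form; this text tells all that it offers.
- The arm moves only by the shell command python3 -m creep 'ROWS'. ROWS is JSON, a list of rows, each an object with "translation": the shift along the world's x, y, z in mm, a list of three; "twist": the turn about the world's z in rad; "fingers": the opening, from 0 (shut) to 1 (fully open). A call has exactly 5 rows; each row is the pose to reach, as a shift and turn from the pose commanded when the call began; what a row does not reach only later rows make up. A row lasts 1/8 s, in which the tool goes at most 62.5 mm and 10.7 degrees, less where a joint would pass 70% of its speed; a pose out of reach is approached as far as the arm can. A call with a gripper value outside its range is refused whole. The fingers move at their own pace and stop on an object; the grip force is fixed at half the most. Time passes only in rows, so rows that repeat a pose let the fingers close, or fill a call up. It gives the time, the measured TCP pose, the force and the opening at its end, in the units of the state.
- ctrl.observe(): the state, without advancing time (a new reading comes with each control period).
- optics.read_camera(name): name is "scene" or "top" or "wrist"; returns a dict with "color" (480x640x3 uint8, red, green, blue), "vertical_fov" (degrees; the focal length in pixels is half the picture's height over the tangent of half this angle, whatever the lens; pixels are square), "cx", "cy" (the principal point, pixels), "R" (3x3) and "t" (3): a world point X has camera coordinates R X + t. Camera axes: x right, y down, z forward; pixel columns grow to the right and rows downward; lengths in m; the calibration is good to about 2 mm. A picture is of the moment at which its call begins. There is no depth.
- ctrl.close_job(): hands the job in, once; it reports no verdict.
Trained networks look in the newest picture that a camera, given by its name, has taken for a name from the list of things; names that differ only in an ending like _2 or _b are one class to them, and where a whole thing is asked for, a point or a joint stands for the part that bears it (a point fixed in the world has none). Each returns a list of dicts, best first, with "confidence" (0 to 1); they miss things now and then, are a little off and sometimes report something else, mostly with a low value. They report only what shows in the picture. A call takes as long as a camera call. They do not tell look-alikes from the thing itself.
- optics.masks_of(target, camera): "pixels" (480x640 bool, what is visible of it) and "position" ([column, row] in pixels, amid what is visible of it).
The state is a dict: "time_s": time; "joint_pos": joint angles; "joint_vel": joint speeds; "effort": joint torques, N m; "ee_pos": TCP position; "ee_rot": TCP orientation; "force": force on the tool from outside, world axes, zero at the start; "moment": the same for the moment, N m; "finger_gap": opening from 0.0 (shut) to 1.0 (fully open).
Only numpy, scipy, OpenCV 4.12 (cv2) and the standard library are available. Lean on these libraries where they do the work, as an engineer would, in place of code of your own. Each camera call takes 0.05 s, during which the arm holds its last target. There are 200 camera calls.

## Working session

There is one attempt and no reset: what is moved stays moved. The work goes in short steps, Python scripts to look and compute and a shell command to move; the robot and the scene stay as the last step left them, time stands still between calls to the robot, and variables do not carry over. Pictures are saved under pics/ and viewed, about 8 in all and at most 12, crops included, and the job is handed in when it is done.

```bash
mkdir -p pics; cat > h.py <<'E'
import numpy as np, cv2
from cell import ctrl, optics
def cam(n):
    c=optics.read_camera(n); c['f']=240/np.tan(np.radians(c['vertical_fov'])/2); c['R']=np.array(c['R']); c['t']=np.array(c['t']); return c
def back(c,px,z):
    d=c['R'].T@np.array([(px[0]-c['cx'])/c['f'],(px[1]-c['cy'])/c['f'],1]); o=-c['R'].T@c['t']
    return o+d*(z-o[2])/d[2]
def proj(c,X):
    p=c['R']@np.array(X)+c['t']; return p[:2]/p[2]*c['f']+[c['cx'],c['cy']]
def save(c,n): cv2.imwrite('pics/'+n+'.png',c['color'][:,:,::-1])
E
python3 - <<'E'
from h import *
print(ctrl.hold_point_z, {k:np.round(v,3).tolist() for k,v in ctrl.observe().items()})
for n in ('top','scene'):
    c=cam(n); save(c,n+'0'); print(n,c['vertical_fov'],-c['R'].T@c['t'],c['R'].tolist())
    for t in ['bath','rod','rod_grip','socket','rack','short_dial','middle_dial','long_dial','therm_short','well']:
        try:
            for m in optics.masks_of(t,n)[:4]:
                print(t,round(m['confidence'],2),np.round(m['position']),m['pixels'].sum())
        except Exception as e: print(t,e)
E
```

```text
0.0187 {'time_s': 0.0, 'joint_pos': [-0.807, 0.041, 0.084, -0.0, -1.616, -0.334], 'joint_vel': [0.0, 0.001, 0.001, -0.001, -0.001, -0.001], 'effort': [-0.001, -36.821, 34.74, 6.932, -0.005, -0.0], 'ee_pos': [0.25, -0.545, 0.196], 'ee_rot': [0.67, -3.069, -0.003], 'force': [0.039, -1.197, 0.301], 'moment': [0.033, -0.013, -0.056], 'finger_gap': 1.0}
top 54.16039009095307 [0.38444429 0.15104289 1.2698447 ] [[0.0241918738747652, -0.9992877558961338, 0.02896090734932414], [-0.9896607297608352, -0.02803540013959713, -0.14066149547144666], [0.1413732407766002, -0.025258607544386965, -0.9896340786054411]]
bath 0.61 [443. 265.] 7265
rod 0.68 [352. 294.] 93
rod 0.56 [310. 283.] 42
rod_grip 0.6 [310. 282.] 23
rod_grip 0.44 [353. 297.] 101
socket 0.82 [305. 287.] 598
socket 0.63 [246. 344.] 785
socket 0.6 [354. 246.] 625
rack 0.75 [270. 222.] 1229
rack 0.35 [186. 218.] 880
short_dial 0.68 [240. 213.] 181
middle_dial 0.75 [293. 214.] 201
long_dial 0.58 [269. 214.] 195
therm_short 0.69 [242. 213.] 202
well 0.83 [446. 263.] 7327
scene 46.13519792512483 [1.04192272 0.65980368 0.97967125] [[-0.7229070295441554, 0.6908000088648619, -0.014169487921325071], [0.5356989871040371, 0.5474094587861484, -0.642938161604337], [-0.43638517602154464, -0.47237509691320817, -0.7657870108358347]]
bath 0.7 [232. 187.] 8937
rod 0.67 [343. 174.] 398
rod 0.66 [366. 210.] 236
rod_grip 0.82 [340. 169.] 419
rod_grip 0.57 [365. 210.] 208
rod_grip 0.38 [154. 257.] 353
socket 0.85 [359. 254.] 1013
socket 0.6 [463. 248.] 1115
rack 0.63 [344. 330.] 2856
rack 0.43 [365. 210.] 231
short_dial 0.72 [367. 336.] 394
middle_dial 0.89 [319. 281.] 350
long_dial 0.58 [345. 301.] 385
well 0.98 [231. 189.] 8638
well 0.63 [364. 211.] 214
```

```bash
ls pics
```

```text
scene0.png
top0.png
```

View pics/top0.png

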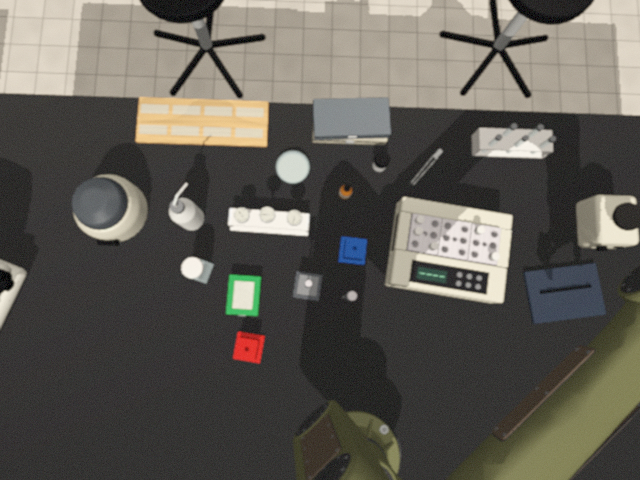

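View pics/scene0.png

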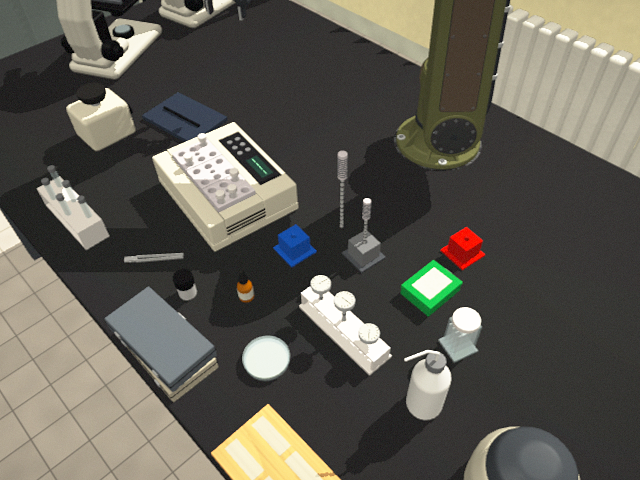

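Top view: the bath is at (450,250), the grey stand with the small rod at (307,286), and the bigger look-alike rod at (352,294). The rack with three dials is at (240/267/293, 214), and the blue and red sockets are at (353,250) and (248,347). The scene view agrees: small rod at (366,210), dials at (320,285), (345,301) and (369,333).

```bash
python3 - <<'E'
from h import *
from scipy.optimize import least_squares
T=cam('top'); S=cam('scene')
def tri(a,b):
    A=lambda X:np.r_[proj(T,X)-a,proj(S,X)-b]
    r=least_squares(A,[0.5,0.1,.1]); return np.round(r.x,4),np.abs(r.fun).max().round(1)
D={}
for cn in ('top','scene'):
    for t in ['short_dial','middle_dial','long_dial']:
        for m in optics.masks_of(t,cn)[:3]:
            p=m['position']; print(cn,t,round(m['confidence'],2),np.round(p,1),m['pixels'].sum())
for a,b in (((240,214),(369,334)),((267,214),(345,301)),((293.5,217),(320,285)),((310,282),(365,210))): print(tri(a,b))
print('rodgrip z.151',back(T,(310,282),.151),back(S,(365,210),.151))
for c,n in ((T,'T'),(S,'S')):
    m=[m for m in optics.masks_of('socket',n=='T' and 'top' or 'scene') ]
    for k in m: print(n,k['confidence'],k['position'],back(c,k['position'],.03))
c=T['color'][180:320,220:530][:,:,::-1]
cv2.imwrite('pics/top1.png',cv2.resize(c,None,fx=2.55,fy=2.55,interpolation=cv2.INTER_CUBIC))
E
```

```text
top middle_dial 0.51 [292.6 215.5] 195
top long_dial 0.23 [241.5 216.2] 179
scene short_dial 0.8 [368.5 335.7] 376
scene middle_dial 0.9 [319.9 284.9] 365
scene long_dial 0.6 [343.5 300.6] 386
scene long_dial 0.55 [427.8 381.6] 2312
(array([0.6097, 0.3141, 0.0771]), np.float64(0.5))
(array([0.6047, 0.2442, 0.1068]), np.float64(1.2))
(array([0.6036, 0.1761, 0.0896]), np.float64(0.5))
(array([0.4356, 0.1323, 0.1459]), np.float64(1.2))
rodgrip z.151 [0.43744539 0.12973634 0.151     ] [0.43788194 0.13753585 0.151     ]
T 0.91 [307.7, 288.1] [0.42705244 0.1330685  0.03      ]
T 0.63 [245.5, 343.9] [0.28011955 0.28945655 0.03      ]
T 0.61 [355.1, 247.0] [0.53929759 0.00948322 0.03      ]
S 0.83 [290.5, 244.4] [0.54369868 0.0184158  0.03      ]
S 0.78 [463.3, 248.3] [0.28056681 0.29166593 0.03      ]
S 0.6 [358.9, 251.2] [0.4496686  0.13776386 0.03      ]
```

View pics/top1.png

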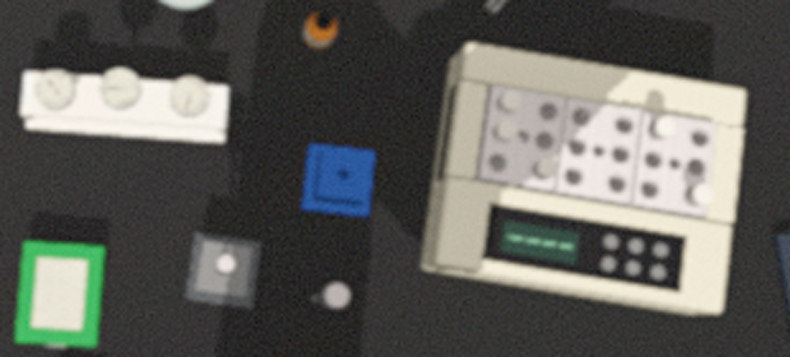

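```bash
python3 - <<'E'
from h import *
from scipy.optimize import least_squares
from scipy.spatial.transform import Rotation as Ro
T=cam('top'); S=cam('scene')
def tri(a,b):
    r=least_squares(lambda X:np.r_[proj(T,X)-a,proj(S,X)-b],[0.5,0.1,.1]); return np.round(r.x,4),np.abs(r.fun).max().round(1)
f=lambda u,v:(220+u/2.55,180+v/2.55)
print('well',back(T,f(598,151),.096)); 
for p in ((523,137),(674,163)): print('outer wells',back(T,f(*p),.096))
print('bigrod top',tri(f(337,294),(343,154)))
print('rod top z.176',back(T,f(226,264),.176),back(S,(366.5,201),.176))
print('sock block corners z.05',[back(T,f(*p),.05).round(3) for p in ((202,238),(250,242),(243,290),(194,288))])
W=cam('wrist'); s=ctrl.observe(); print(W['vertical_fov'],'cam pos rel tcp',-W['R'].T@W['t']-s['ee_pos']); print(W['R'].round(2)); print(Ro.from_rotvec(s['ee_rot']).as_matrix().round(2))
E
```

```text
well [ 0.55807571 -0.23669343  0.096     ]
outer wells [ 0.57007491 -0.16136057  0.096     ]
outer wells [ 0.54811786 -0.31311754  0.096     ]
bigrod top (array([0.4056, 0.0382, 0.2192]), np.float64(0.9))
rod top z.176 [0.432642  0.1333084 0.176    ] [0.43590416 0.13825535 0.176     ]
sock block corners z.05 [array([0.464, 0.156, 0.05 ]), array([0.461, 0.107, 0.05 ]), array([0.412, 0.113, 0.05 ]), array([0.413, 0.163, 0.05 ])]
58.31400056644047 cam pos rel tcp [-0.05934581 -0.02741342  0.17539869]
[[-0.42  0.91  0.  ]
 [ 0.88  0.4   0.26]
 [ 0.24  0.11 -0.97]]
[[-0.91 -0.42 -0.  ]
 [-0.42  0.91  0.  ]
 [ 0.    0.   -1.  ]]
```

```bash
python3 -m creep '[{"translation":[15,50,40],"twist":0.15,"fingers":1},{"translation":[35,100,70],"twist":0.3,"fingers":1},{"translation":[50,150,90],"twist":0.45,"fingers":1},{"translation":[65,200,110],"twist":0.6,"fingers":1},{"translation":[80,255,120],"twist":0.75,"fingers":1}]'
python3 -m creep '[{"translation":[15,55,0],"twist":0.1,"fingers":1},{"translation":[30,110,0],"twist":0.2,"fingers":1},{"translation":[45,165,0],"twist":0.25,"fingers":1},{"translation":[60,220,0],"twist":0.25,"fingers":1},{"translation":[75,275,0],"twist":0.25,"fingers":1}]'
python3 -m creep '[{"translation":[10,55,0],"twist":0,"fingers":1},{"translation":[20,110,-10],"twist":0,"fingers":1},{"translation":[30,145,-20],"twist":0,"fingers":1},{"translation":[30,145,-20],"twist":0,"fingers":1},{"translation":[30,145,-20],"twist":0,"fingers":1}]'
python3 - <<'E'
from h import *
W=cam('wrist'); save(W,'w1'); print(ctrl.observe()['ee_pos'])
for t in ('rod','rod_grip','socket'):
    for m in optics.masks_of(t,'wrist')[:3]: print(t,round(m['confidence'],2),np.round(m['position'],1),m['pixels'].sum(),back(W,m['position'],.151)[:2],back(W,m['position'],.05)[:2])
E
```

```text
time_s: 2.38
ee_pos: [0.3302, -0.2891, 0.3185]
ee_rot: [-1.752, 2.606, -0.002]
force: [1.4, 1.0, -0.1]
finger_gap: 0.996
time_s: 3.0
ee_pos: [0.405, -0.0135, 0.3178]
ee_rot: [-2.059, 2.371, -0.001]
force: [1.1, -1.0, -0.1]
finger_gap: 0.997
time_s: 3.62
ee_pos: [0.4351, 0.1293, 0.2977]
ee_rot: [-2.059, 2.372, -0.001]
force: [0.2, -0.5, 0.6]
finger_gap: 1.005
[0.43510905 0.12898716 0.2980405 ]
rod 0.95 [346.1  68.4] 1509 [0.39941685 0.03317712] [0.39104069 0.02344582]
rod 0.74 [318.  213.8] 656 [0.43340023 0.13372723] [0.43567929 0.15552264]
rod_grip 0.95 [344.9  69.4] 1464 [0.40033163 0.03371257] [0.39224228 0.02414916]
rod_grip 0.89 [320.  213.7] 640 [0.43187418 0.13386484] [0.43367476 0.15570339]
socket 0.82 [204.2  87.5] 5149 [0.50068466 0.03164244] [0.52406023 0.02142996]
socket 0.78 [486.5 287.5] 3104 [0.30800301 0.21252008] [0.27096475 0.25902036]
```

View pics/w1.png

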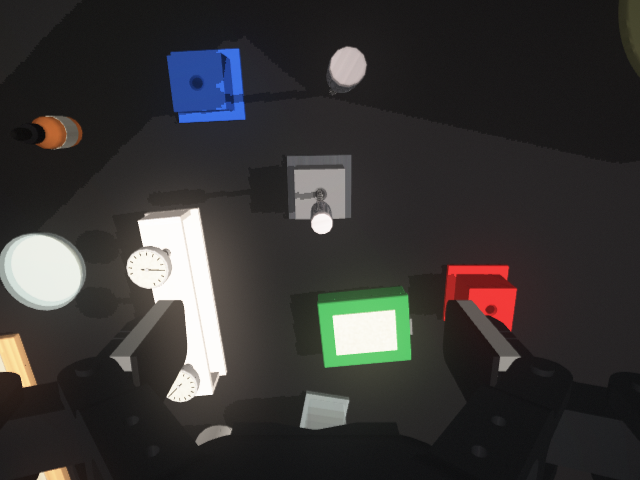

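The wrist view shows the small rod's grip top at (322,223) and the stand hole at (320,193). The big rod is at (348,66) and the blue socket at (200,85). The jaws open left-right in the image, along world x.

```bash
python3 - <<'E'
from h import *
W=cam('wrist')
print(back(W,(321.5,223.5),.176),back(W,(320,193.5),.05))
print('wells? bigrod',back(W,(348,65),.22))
E
```

```text
[0.43148722 0.1354197  0.176     ] [0.43107657 0.1352792  0.05      ]
wells? bigrod [0.40385    0.03789354 0.22      ]
```

```bash
python3 -m creep '[{"translation":[-4,6,-20],"twist":0,"fingers":1},{"translation":[-4,6,-65],"twist":0,"fingers":1},{"translation":[-4,6,-110],"twist":0,"fingers":1},{"translation":[-4,6,-150],"twist":0,"fingers":1},{"translation":[-4,6,-166],"twist":0,"fingers":1}]'
python3 -m creep '[{"translation":[0,0,0],"twist":0,"fingers":0},{"translation":[0,0,0],"twist":0,"fingers":0},{"translation":[0,0,0],"twist":0,"fingers":0},{"translation":[0,0,0],"twist":0,"fingers":0},{"translation":[0,0,0],"twist":0,"fingers":0}]'
```

```text
time_s: 4.5
ee_pos: [0.4302, 0.1347, 0.1293]
ee_rot: [2.057, -2.371, -0.001]
force: [0.8, 0.0, 0.5]
finger_gap: 1.0
time_s: 5.12
ee_pos: [0.4315, 0.1358, 0.1323]
ee_rot: [-2.058, 2.371, -0.001]
force: [-0.3, 0.1, 4.3]
finger_gap: 0.147
```

```bash
python3 -m creep '[{"translation":[0,0,20],"twist":0,"fingers":0},{"translation":[0,0,50],"twist":0,"fingers":0},{"translation":[0,0,95],"twist":0,"fingers":0},{"translation":[0,0,140],"twist":0,"fingers":0},{"translation":[20,-10,160],"twist":0,"fingers":0}]'
python3 -m creep '[{"translation":[40,-40,0],"twist":0,"fingers":0},{"translation":[55,-95,0],"twist":0,"fingers":0},{"translation":[75,-150,0],"twist":0,"fingers":0},{"translation":[90,-205,0],"twist":0,"fingers":0},{"translation":[107,-260,0],"twist":0,"fingers":0}]'
python3 -m creep '[{"translation":[0,-50,0],"twist":0,"fingers":0},{"translation":[0,-87,0],"twist":0,"fingers":0},{"translation":[0,-102,0],"twist":0,"fingers":0},{"translation":[0,-102,0],"twist":0,"fingers":0},{"translation":[0,-102,0],"twist":0,"fingers":0}]'
python3 - <<'E'
from h import *
W=cam('wrist'); save(W,'w2'); s=ctrl.observe(); print(s['ee_pos'],s['ee_rot'],s['finger_gap'],proj(W,[.558,-.237,.096]))
for m in optics.masks_of('rod','wrist')[:3]: print(round(m['confidence'],2),np.round(m['position'],1),m['pixels'].sum())
E
```

```text
time_s: 5.75
ee_pos: [0.4515, 0.1259, 0.296]
ee_rot: [-2.058, 2.366, -0.002]
force: [0.1, 0.4, -0.9]
finger_gap: 0.149
time_s: 6.38
ee_pos: [0.5583, -0.1363, 0.2924]
ee_rot: [-2.059, 2.372, -0.001]
force: [0.9, 0.1, 0.3]
finger_gap: 0.15
time_s: 7.0
ee_pos: [0.5582, -0.2355, 0.2916]
ee_rot: [-2.06, 2.371, -0.0]
force: [0.8, -0.1, -0.9]
finger_gap: 0.145
[ 0.55822524 -0.23534807  0.29168179] [-2.06079462e+00  2.37072653e+00 -2.80727951e-04] 0.1451381414908875 [314.93946605 195.48765597]
0.71 [316.6 290.9] 3411
0.71 [492.8 424.9] 206
```

View pics/w2.png

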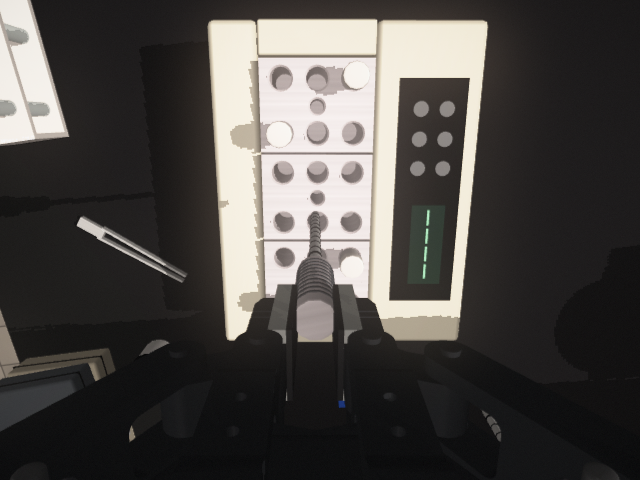

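The held rod's tip shows at about (315,214), and the well mouth of the middle block is at (317.5,198).

```bash
python3 - <<'E'
from h import *
W=cam('wrist'); g=cv2.cvtColor(W['color'],cv2.COLOR_RGB2GRAY)
d=back(W,(317.5,198),.096); 
print(d, 'tip',back(W,(315,213),.166), 'exp tip px',proj(W,[.5582,-.2355,.166]))
p=g[180:240,285:350]
cv2.imwrite('pics/w2c.png',cv2.resize(W['color'][170:250,270:370,::-1],None,fx=7,fy=7,interpolation=cv2.INTER_CUBIC))
E
```

```text
[ 0.55614509 -0.23432323  0.096     ] tip [ 0.55813642 -0.23629954  0.166     ] exp tip px [315.06725436 214.09563625]
```

View pics/w2c.png

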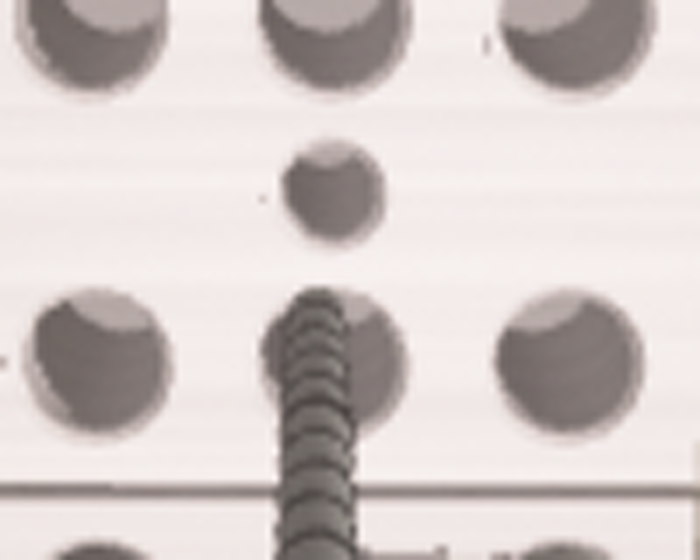

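```bash
python3 -m creep '[{"translation":[-2,2,-25],"twist":0,"fingers":0},{"translation":[-2,2,-50],"twist":0,"fingers":0},{"translation":[-2,2,-64],"twist":0,"fingers":0},{"translation":[-2,2,-64],"twist":0,"fingers":0},{"translation":[-2,2,-64],"twist":0,"fingers":0}]'
python3 - <<'E'
from h import *
W=cam('wrist'); s=ctrl.observe(); print(s['ee_pos'],s['force'])
cv2.imwrite('pics/w3c.png',cv2.resize(W['color'][170:280,260:370,::-1],None,fx=5,fy=5,interpolation=cv2.INTER_CUBIC))
print(proj(W,[.556,-.2338,.096]),proj(W,[.5562,-.2335,.102]))
E
```

```text
time_s: 7.78
ee_pos: [0.5564, -0.2346, 0.2287]
ee_rot: [-2.059, 2.372, -0.003]
force: [0.8, -0.9, 0.6]
finger_gap: 0.147
[ 0.55646686 -0.23455729  0.22874721] [ 0.9573677  -0.20677357 -0.36976107]
[315.93695602 213.29283331] [315.73442855 215.49459549]
```

View pics/w3c.png

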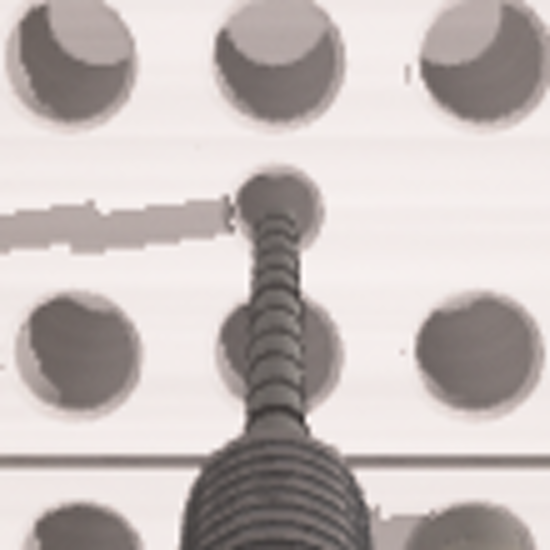

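The tip is over the well mouth (well at (316,212), tip at (316,214)), so I'm lowering it.

```bash
python3 -m creep '[{"translation":[0,0,-10],"twist":0,"fingers":0},{"translation":[0,0,-20],"twist":0,"fingers":0},{"translation":[0,0,-28],"twist":0,"fingers":0},{"translation":[0,0,-30],"twist":0,"fingers":0},{"translation":[0,0,-30],"twist":0,"fingers":0}]'
python3 -m creep '[{"translation":[0,0,-2],"twist":0,"fingers":0},{"translation":[0,0,-3],"twist":0,"fingers":0},{"translation":[0,0,-4],"twist":0,"fingers":0},{"translation":[0,0,-5],"twist":0,"fingers":0},{"translation":[0,0,-5],"twist":0,"fingers":0}]'
```

```text
time_s: 8.45
ee_pos: [0.556, -0.2345, 0.1972]
ee_rot: [2.059, -2.372, -0.0]
force: [-0.2, -0.1, -0.5]
finger_gap: 0.145
time_s: 9.07
ee_pos: [0.556, -0.2344, 0.1922]
ee_rot: [2.059, -2.372, -0.0]
force: [-0.5, 0.4, -0.2]
finger_gap: 0.147
```

```bash
python3 -m creep '[{"translation":[0,0,-6],"twist":0,"fingers":0},{"translation":[0,0,-10],"twist":0,"fingers":0},{"translation":[0,0,-12],"twist":0,"fingers":0},{"translation":[0,0,-14],"twist":0,"fingers":0},{"translation":[0,0,-14],"twist":0,"fingers":0}]'
```

```text
time_s: 9.7
ee_pos: [0.556, -0.2344, 0.1781]
ee_rot: [2.059, -2.372, -0.0]
force: [-1.0, -0.3, -0.9]
finger_gap: 0.145
```

```bash
python3 -m creep '[{"translation":[0,0,-2],"twist":0,"fingers":0},{"translation":[0,0,-4],"twist":0,"fingers":0},{"translation":[0,0,-5],"twist":0,"fingers":0},{"translation":[0,0,-6],"twist":0,"fingers":0},{"translation":[0,0,-6],"twist":0,"fingers":0}]'
```

```text
time_s: 10.32
ee_pos: [0.556, -0.2344, 0.1722]
ee_rot: [2.059, -2.372, -0.0]
force: [0.2, 0.1, -0.4]
finger_gap: 0.146
```

Tip is at 0.046, still free, so the well is not 42 mm deep. I expect contact near TCP 0.164.

```bash
python3 -m creep '[{"translation":[0,0,-3],"twist":0,"fingers":0},{"translation":[0,0,-5],"twist":0,"fingers":0},{"translation":[0,0,-7],"twist":0,"fingers":0},{"translation":[0,0,-8],"twist":0,"fingers":0},{"translation":[0,0,-8.5],"twist":0,"fingers":0}]'
python3 -m creep '[{"translation":[0,0,-0.5],"twist":0,"fingers":0},{"translation":[0,0,-1],"twist":0,"fingers":0},{"translation":[0,0,-1],"twist":0,"fingers":0},{"translation":[0,0,-1],"twist":0,"fingers":0},{"translation":[0,0,-1],"twist":0,"fingers":0}]'
```

```text
time_s: 10.95
ee_pos: [0.5561, -0.2346, 0.1644]
ee_rot: [-2.059, 2.372, -0.001]
force: [-0.1, 0.1, 3.7]
finger_gap: 0.147
time_s: 11.58
ee_pos: [0.5565, -0.2348, 0.1643]
ee_rot: [-2.059, 2.372, -0.003]
force: [-0.5, -0.5, 6.0]
finger_gap: 0.151
```

Contact at TCP 0.1643 puts the tip at 0.038, so the well is 58 mm deep and the long thermometer is the one. Now I'm returning the rod.

```bash
python3 -m creep '[{"translation":[0,0,15],"twist":0,"fingers":0},{"translation":[0,0,50],"twist":0,"fingers":0},{"translation":[0,0,95],"twist":0,"fingers":0},{"translation":[0,0,130],"twist":0,"fingers":0},{"translation":[0,30,130],"twist":0,"fingers":0}]'
python3 -m creep '[{"translation":[-3,55,0],"twist":0,"fingers":0},{"translation":[-18,110,0],"twist":0,"fingers":0},{"translation":[-33,165,0],"twist":0,"fingers":0},{"translation":[-50,220,0],"twist":0,"fingers":0},{"translation":[-65,275,0],"twist":0,"fingers":0}]'
python3 -m creep '[{"translation":[-40,45,0],"twist":0,"fingers":0},{"translation":[-60,65,-20],"twist":0,"fingers":0},{"translation":[-60,65,-60],"twist":0,"fingers":0},{"translation":[-60,65,-95],"twist":0,"fingers":0},{"translation":[-60,65,-95],"twist":0,"fingers":0}]'
python3 - <<'E'
from h import *
W=cam('wrist'); s=ctrl.observe(); print(s['ee_pos'],s['force'])
cv2.imwrite('pics/w4c.png',cv2.resize(W['color'][150:300,220:400,::-1],None,fx=4,fy=4,interpolation=cv2.INTER_CUBIC))
print(proj(W,[.4313,.1353,.05]))
E
```

```text
time_s: 12.2
ee_pos: [0.5566, -0.2056, 0.2966]
ee_rot: [-2.054, 2.373, -0.007]
force: [0.1, 0.8, -1.1]
finger_gap: 0.151
time_s: 12.82
ee_pos: [0.4901, 0.0723, 0.2933]
ee_rot: [-2.059, 2.372, 0.0]
force: [0.8, 1.0, 0.4]
finger_gap: 0.148
time_s: 13.45
ee_pos: [0.4297, 0.1351, 0.1957]
ee_rot: [2.057, -2.368, -0.001]
force: [0.4, 0.1, 0.1]
finger_gap: 0.152
[0.43083082 0.13524807 0.19815946] [-0.22310511 -0.63371431  0.28741496]
[312.25247789 209.73700937]
```

View pics/w4c.png

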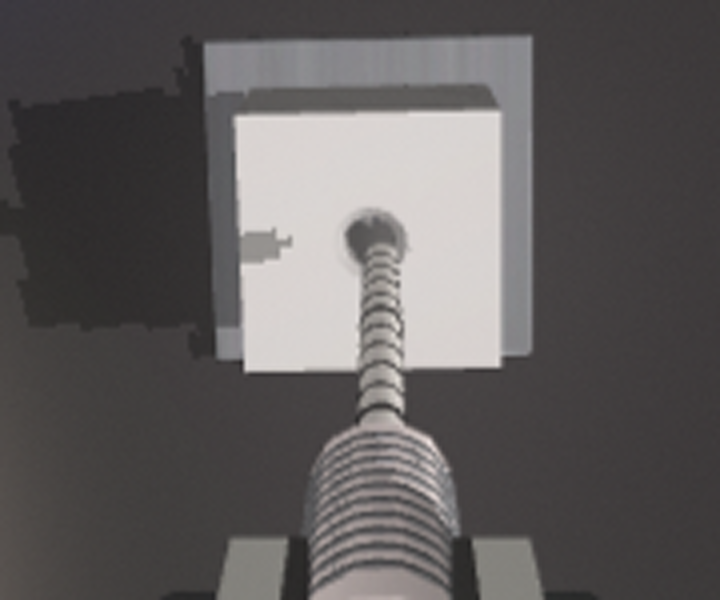

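```bash
python3 - <<'E'
from h import *
W=cam('wrist'); s=ctrl.observe(); print(s['ee_pos'])
for z in (.072,.05): print((proj(W,[s['ee_pos'][0],s['ee_pos'][1],z])-[220,150])*4)
print('tip',back(W,(220+382/4,150+250/4),.072),'hole',back(W,(220+376/4,150+238/4),.05))
E
```

```text
[0.43149686 0.13548075 0.19950279]
[376.15282774 259.25855071]
[376.19295547 234.75002887]
tip [0.43022213 0.13395104 0.072     ] hole [0.43162289 0.13610363 0.05      ]
```

```bash
python3 -m creep '[{"translation":[0.5,1,-5],"twist":0,"fingers":0},{"translation":[0.5,1,-15],"twist":0,"fingers":0},{"translation":[0.5,1,-30],"twist":0,"fingers":0},{"translation":[0.5,1,-40],"twist":0,"fingers":0},{"translation":[0.5,1,-45],"twist":0,"fingers":0}]'
python3 -m creep '[{"translation":[0,0,-8],"twist":0,"fingers":0},{"translation":[0,0,-14],"twist":0,"fingers":0},{"translation":[0,0,-18],"twist":0,"fingers":0},{"translation":[0,0,-20],"twist":0,"fingers":0},{"translation":[0,0,-20.5],"twist":0,"fingers":0}]'
```

```text
time_s: 14.18
ee_pos: [0.4312, 0.1364, 0.1517]
ee_rot: [2.059, -2.371, -0.0]
force: [-0.1, -0.5, -0.9]
finger_gap: 0.146
time_s: 14.8
ee_pos: [0.4316, 0.1366, 0.1325]
ee_rot: [-2.059, 2.372, -0.0]
force: [-0.9, -0.7, 1.2]
finger_gap: 0.144
```

```bash
python3 -m creep '[{"translation":[0,0,-0.5],"twist":0,"fingers":0},{"translation":[0,0,-0.5],"twist":0,"fingers":0.4},{"translation":[0,0,-0.5],"twist":0,"fingers":0.6},{"translation":[0,0,-0.5],"twist":0,"fingers":1},{"translation":[0,0,-0.5],"twist":0,"fingers":1}]'
python3 -m creep '[{"translation":[0,0,20],"twist":0,"fingers":1},{"translation":[0,0,60],"twist":0,"fingers":1},{"translation":[0,0,110],"twist":0,"fingers":1},{"translation":[40,20,140],"twist":0,"fingers":1},{"translation":[90,50,140],"twist":0,"fingers":1}]'
python3 -m creep '[{"translation":[45,25,0],"twist":0,"fingers":1},{"translation":[83,40,0],"twist":0,"fingers":1},{"translation":[83,40,0],"twist":0.05,"fingers":1},{"translation":[83,40,0],"twist":0.05,"fingers":1},{"translation":[83,40,0],"twist":0.05,"fingers":1}]'
python3 - <<'E'
from h import *
W=cam('wrist'); save(W,'w5'); s=ctrl.observe(); print(s['ee_pos'],s['ee_rot'])
for t in ('short_dial','middle_dial','long_dial','rod'):
    for m in optics.masks_of(t,'wrist')[:3]: print(t,round(m['confidence'],2),np.round(m['position'],1),m['pixels'].sum(),back(W,m['position'],.106)[:2])
E
```

```text
time_s: 15.42
ee_pos: [0.4315, 0.1366, 0.1317]
ee_rot: [2.059, -2.372, -0.0]
force: [-0.1, 0.9, -0.7]
finger_gap: 0.975
time_s: 16.05
ee_pos: [0.5238, 0.1871, 0.2784]
ee_rot: [-2.053, 2.365, -0.003]
force: [0.3, -0.1, 0.8]
finger_gap: 0.996
time_s: 16.68
ee_pos: [0.6045, 0.2265, 0.2733]
ee_rot: [-2.116, 2.32, -0.001]
force: [0.2, -0.4, 0.7]
finger_gap: 0.998
[0.6043619  0.22644389 0.27326263] [-2.11598089e+00  2.31957334e+00 -5.69311169e-04]
short_dial 0.88 [320.2 285.5] 1464 [0.60678741 0.29777836]
middle_dial 0.9 [316.1 137.1] 1899 [0.59904442 0.17459769]
long_dial 0.64 [318.3 223.3] 1888 [0.60351528 0.24335449]
long_dial 0.47 [566.7  57.3] 2043 [0.40874715 0.1341593 ]
rod 0.75 [567.4  56.2] 1961 [0.4082769  0.13344005]
rod 0.55 [206.5   4.4] 326 [0.66919842 0.07443731]
```

View pics/w5.png

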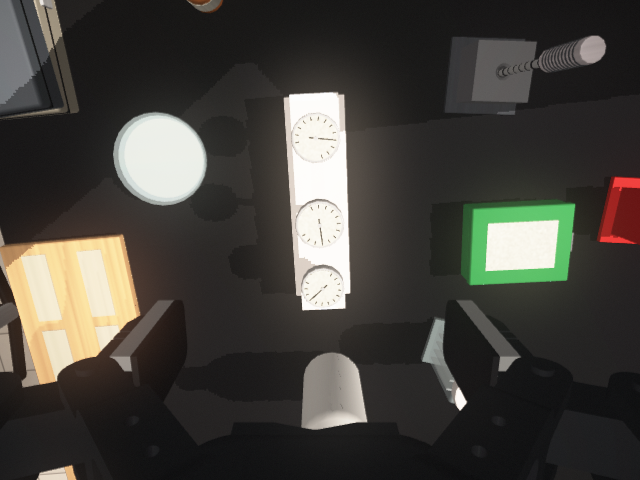

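The rod is back upright in its stand (top right). The dials are at (316,137) middle, (320,223) long and (322,287) short, which matches the triangulated heights.

```bash
python3 - <<'E'
from h import *
W=cam('wrist')
c=cv2.cvtColor(W['color'],cv2.COLOR_RGB2GRAY); print(back(W,(319.6,223.3),.112), ctrl.observe()['ee_pos'])
print('bottle',back(W,(335,370),.2))
for m in optics.masks_of('long_dial','wrist')[:1]:
    r,k=np.nonzero(m['pixels']); print(k.min(),k.max(),r.min(),r.max())
    print(back(W,((k.min()+k.max())/2,(r.min()+r.max())/2),.11))
E
python3 -m creep '[{"translation":[-1,17,-20],"twist":0,"fingers":1},{"translation":[-1,17,-65],"twist":0,"fingers":1},{"translation":[-1,17,-100],"twist":0,"fingers":1},{"translation":[-1,17,-110],"twist":0,"fingers":1},{"translation":[-1,17,-110],"twist":0,"fingers":1}]'
```

```text
[0.60201797 0.24183314 0.112     ] [0.60430894 0.22651302 0.27228958]
bottle [0.5997743  0.31952513 0.2       ]
295 343 197 248
[0.60246233 0.24160957 0.11      ]
time_s: 17.65
ee_pos: [0.6034, 0.2437, 0.1615]
ee_rot: [2.118, -2.319, 0.0]
force: [1.0, 0.7, 1.0]
finger_gap: 1.003
```

```bash
python3 -m creep '[{"translation":[-1,-2,-20],"twist":0,"fingers":1},{"translation":[-1,-2,-45],"twist":0,"fingers":1},{"translation":[-1,-2,-65],"twist":0,"fingers":1},{"translation":[-1,-2,-78],"twist":0,"fingers":1},{"translation":[-1,-2,-79],"twist":0,"fingers":1}]'
python3 -m creep '[{"translation":[0,0,0],"twist":0,"fingers":0.7},{"translation":[0,0,0],"twist":0,"fingers":0.5},{"translation":[0,0,0],"twist":0,"fingers":0},{"translation":[0,0,0],"twist":0,"fingers":0},{"translation":[0,0,0],"twist":0,"fingers":0}]'
python3 -m creep '[{"translation":[0,0,15],"twist":0,"fingers":0},{"translation":[0,0,40],"twist":0,"fingers":0},{"translation":[0,0,80],"twist":0,"fingers":0},{"translation":[0,0,120],"twist":0,"fingers":0},{"translation":[0,0,140],"twist":0,"fingers":0}]'
python3 - <<'E'
from h import *
W=cam('wrist'); S=cam('scene'); s=ctrl.observe(); print(s['ee_pos'],s['ee_rot'],s['finger_gap'])
a=W['color'][150:450,160:480,::-1]; p=proj(S,s['ee_pos']).astype(int); b=S['color'][p[1]-75:p[1]+75,p[0]-80:p[0]+80,::-1]
cv2.imwrite('pics/w6.png',np.hstack([cv2.resize(a,(400,375)),cv2.resize(b,(400,375),interpolation=cv2.INTER_CUBIC)]))
E
```

```text
time_s: 18.27
ee_pos: [0.6023, 0.2415, 0.0822]
ee_rot: [2.117, -2.319, -0.0]
force: [0.1, 0.1, -0.3]
finger_gap: 0.998
time_s: 18.9
ee_pos: [0.6025, 0.2416, 0.0828]
ee_rot: [2.118, -2.32, -0.0]
force: [-0.2, 0.5, 0.3]
finger_gap: -0.003
time_s: 19.52
ee_pos: [0.6033, 0.2417, 0.2274]
ee_rot: [-2.115, 2.317, -0.002]
force: [-0.2, 0.7, -0.2]
finger_gap: 0.001
[0.6036617  0.24183549 0.22743256] [-2.11366941  2.3157739  -0.00254289] -0.007076415693602254
```

View pics/w6.png

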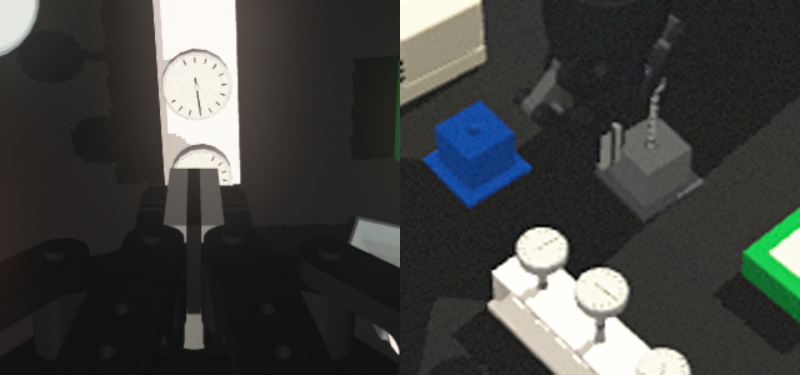

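```bash
python3 - <<'E'
from h import *
W=cam('wrist'); T=cam('top'); S=cam('scene'); s=ctrl.observe()
print('tcp px',proj(W,s['ee_pos']))
for n,X in dict(mid=[.6036,.176,.096],long=[.602,.2417,.112],short=[.610,.312,.08]).items(): print(n,proj(W,X),proj(S,X),proj(T,X))
for c,n in((W,'wrist'),(S,'scene'),(T,'top')):
  for t in ('short_dial','middle_dial','long_dial'):
    for m in optics.masks_of(t,n)[:2]: print(n,t,round(m['confidence'],2),np.round(m['position'],1),m['pixels'].sum(),back(c,m['position'],{'s':.08,'m':.096,'l':.112}[t[0]]).round(3))
E
```

```text
tcp px [318.66831879 271.08890403]
mid [307.39272564 118.7402826 ] [319.3887769 282.9562276] [293.0170928  216.92369544]
long [318.27738606 216.53733944] [344.0543346  297.65091806] [266.62490443 215.60895742]
short [316.01834185 293.28240121] [367.70232605 332.50186069] [240.20433915 214.07675185]
wrist short_dial 0.75 [324.9 278.2] 891 [0.602 0.3   0.08 ]
wrist middle_dial 0.91 [313.8 116.4] 2581 [0.599 0.175 0.096]
wrist long_dial 0.72 [312.5 216.8] 2519 [0.606 0.242 0.112]
scene short_dial 0.52 [367.5 331.3] 344 [0.608 0.31  0.08 ]
scene middle_dial 0.75 [321.2 282.1] 328 [0.6   0.177 0.096]
scene middle_dial 0.66 [367.2 332.1] 358 [0.618 0.317 0.096]
scene long_dial 0.63 [343.9 303.7] 376 [0.612 0.251 0.112]
top short_dial 0.73 [292. 215.] 181 [0.612 0.179 0.08 ]
top short_dial 0.52 [242.3 212.5] 160 [0.614 0.307 0.08 ]
top middle_dial 0.5 [292.7 216.5] 211 [0.605 0.177 0.096]
top long_dial 0.57 [268.1 212.6] 130 [0.61  0.238 0.112]
```

The jaws shut with nothing held and the thermometer is still in place. I'll retry a bit lower, closing in steps and watching.

```bash
python3 -m creep '[{"translation":[1,0,0],"twist":0,"fingers":1},{"translation":[1,0,0],"twist":0,"fingers":1},{"translation":[1,0,-30],"twist":0,"fingers":1},{"translation":[1,0,-65],"twist":0,"fingers":1},{"translation":[1,0,-95],"twist":0,"fingers":1}]'
python3 -m creep '[{"translation":[0,0,-25],"twist":0,"fingers":1},{"translation":[0,0,-45],"twist":0,"fingers":1},{"translation":[0,0,-54],"twist":0,"fingers":1},{"translation":[0,0,-54],"twist":0,"fingers":0.7},{"translation":[0,0,-54],"twist":0,"fingers":0.6}]'
python3 - <<'E'
from h import *
W=cam('wrist'); T=cam('top'); s=ctrl.observe(); print(s['ee_pos'],s['finger_gap'])
for t in ('short_dial','middle_dial','long_dial'):
  for m in optics.masks_of(t,'wrist')[:2]: print(t,round(m['confidence'],2),np.round(m['position'],1),m['pixels'].sum(),back(W,m['position'],{'s':.08,'m':.096,'l':.112}[t[0]]).round(3))
save(W,'w7')
E
```

```text
time_s: 20.85
ee_pos: [0.6033, 0.2415, 0.1263]
ee_rot: [2.118, -2.32, -0.0]
force: [-0.2, -0.3, -0.1]
finger_gap: 0.995
time_s: 21.48
ee_pos: [0.6041, 0.2419, 0.0751]
ee_rot: [-2.117, 2.319, -0.001]
force: [0.1, 0.3, -0.1]
finger_gap: 0.607
[0.60405843 0.24191018 0.07500213] 0.6007810472912658
short_dial 0.78 [324.7 403.1] 4005 [0.605 0.302 0.08 ]
short_dial 0.63 [506.1 466.6] 853 [0.522 0.345 0.08 ]
middle_dial 0.79 [310.5 117.5] 10279 [0.6   0.176 0.096]
long_dial 0.76 [316.4 311.6] 9717 [0.604 0.241 0.112]
```

View pics/w7.png

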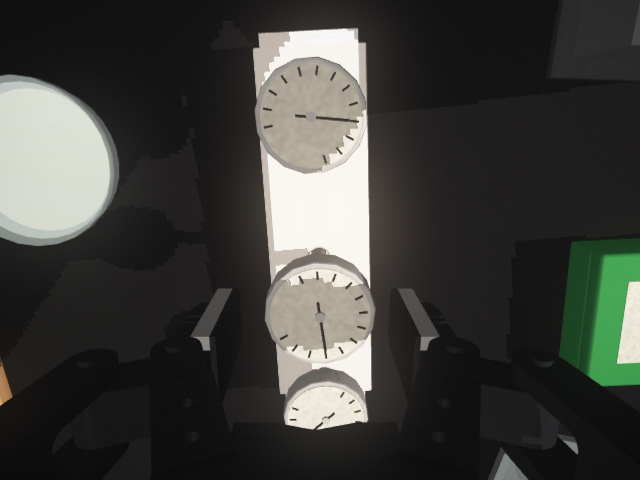

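The long dial (320,313) sits between the pads (225..405 columns), well centred, so I'm closing gently.

```bash
python3 -m creep '[{"translation":[0,0,0],"twist":0,"fingers":0.55},{"translation":[0,0,0],"twist":0,"fingers":0.5},{"translation":[0,0,0],"twist":0,"fingers":0.48},{"translation":[0,0,0],"twist":0,"fingers":0.46},{"translation":[0,0,0],"twist":0,"fingers":0.44}]'
python3 -m creep '[{"translation":[0,0,0],"twist":0,"fingers":0.42},{"translation":[0,0,0],"twist":0,"fingers":0.4},{"translation":[0,0,0],"twist":0,"fingers":0.38},{"translation":[0,0,0],"twist":0,"fingers":0.36},{"translation":[0,0,0],"twist":0,"fingers":0.34}]'
python3 - <<'E'
from h import *
W=cam('wrist'); s=ctrl.observe(); print(s['ee_pos'],s['finger_gap'],s['force'])
for m in optics.masks_of('long_dial','wrist')[:2]:
  r,k=np.nonzero(m['pixels']); print(round(m['confidence'],2),np.round(m['position'],1),m['pixels'].sum(),k.min(),k.max(),r.min(),r.max())
E
```

```text
time_s: 22.35
ee_pos: [0.6036, 0.2416, 0.074]
ee_rot: [-2.118, 2.32, -0.0]
force: [-0.1, 0.2, 0.9]
finger_gap: 0.445
time_s: 22.98
ee_pos: [0.6037, 0.2417, 0.0743]
ee_rot: [-2.118, 2.32, -0.0]
force: [-0.8, 0.0, 4.8]
finger_gap: 0.417
[0.60372051 0.24166344 0.07425703] 0.41658683460341683 [-0.67666021  0.14311832  5.53158357]
0.67 [315.8 312. ] 9452 264 365 249 365
0.22 [309.5 115.3] 10259 253 365 57 174
```

```bash
python3 -m creep '[{"translation":[0,0,0],"twist":0,"fingers":0.3},{"translation":[0,0,0],"twist":0,"fingers":0.3},{"translation":[0,0,2],"twist":0,"fingers":0.3},{"translation":[0,0,4],"twist":0,"fingers":0.3},{"translation":[0,0,6],"twist":0,"fingers":0.3}]'
python3 - <<'E'
from h import *
W=cam('wrist'); s=ctrl.observe(); print(s['ee_pos'],s['finger_gap'],s['force'])
for m in optics.masks_of('long_dial','wrist')[:2]:
  r,k=np.nonzero(m['pixels']); print(round(m['confidence'],2),np.round(m['position'],1),m['pixels'].sum(),k.min(),k.max(),r.min(),r.max())
E
```

```text
time_s: 23.7
ee_pos: [0.6033, 0.2415, 0.0792]
ee_rot: [2.117, -2.32, -0.0]
force: [0.3, 0.3, 0.5]
finger_gap: 0.417
[0.60349144 0.24156713 0.07976323] 0.4135203663920722 [-0.08525053  0.12392227 -0.75723532]
0.75 [315.2 310.9] 9566 263 367 247 366
0.58 [308.7 117.4] 9734 254 363 60 173
```

The thermometer lifts with the gripper (gap 0.414 held, dial fixed in the image). Carrying it to the well.

```bash
python3 -m creep '[{"translation":[0,0,20],"twist":0,"fingers":0.3},{"translation":[0,0,55],"twist":0,"fingers":0.3},{"translation":[0,0,95],"twist":0,"fingers":0.3},{"translation":[0,0,135],"twist":0,"fingers":0.3},{"translation":[0,-15,155],"twist":0,"fingers":0.3}]'
python3 -m creep '[{"translation":[-4,-40,0],"twist":0,"fingers":0.3},{"translation":[-10,-95,0],"twist":-0.02,"fingers":0.3},{"translation":[-16,-150,0],"twist":-0.05,"fingers":0.3},{"translation":[-22,-205,0],"twist":-0.05,"fingers":0.3},{"translation":[-28,-255,0],"twist":-0.05,"fingers":0.3}]'
python3 -m creep '[{"translation":[-6,-50,0],"twist":0,"fingers":0.3},{"translation":[-12,-100,0],"twist":0,"fingers":0.3},{"translation":[-18,-150,0],"twist":0,"fingers":0.3},{"translation":[-19,-190,0],"twist":0,"fingers":0.3},{"translation":[-19,-206,0],"twist":0,"fingers":0.3}]'
python3 - <<'E'
from h import *
for i in range(3): W=cam('wrist')
s=ctrl.observe(); print(s['ee_pos'],s['finger_gap'],s['ee_rot'],s['force'])
for m in optics.masks_of('long_dial','wrist')[:1]:
  r,k=np.nonzero(m['pixels']); print(m['confidence'],np.round(m['position'],1),m['pixels'].sum(),k.min(),k.max(),r.min(),r.max())
print('well px',proj(W,[.5560,-.2340,.096]),'tip px',proj(W,[*s['ee_pos'][:2],s['ee_pos'][2]-.0663]))
g=W['color'][:,:,::-1]; cv2.imwrite('pics/w8.png',g)
E
```

```text
time_s: 24.42
ee_pos: [0.604, 0.2268, 0.2387]
ee_rot: [-2.116, 2.316, -0.002]
force: [-0.2, -0.9, -0.6]
finger_gap: 0.415
time_s: 25.05
ee_pos: [0.5745, -0.0309, 0.235]
ee_rot: [2.059, -2.373, -0.0]
force: [1.3, 0.3, -0.2]
finger_gap: 0.412
time_s: 25.68
ee_pos: [0.5554, -0.2369, 0.2346]
ee_rot: [2.056, -2.375, -0.001]
force: [-0.4, 0.3, -1.0]
finger_gap: 0.416
[ 0.55612323 -0.23485941  0.2344903 ] 0.41793219073907434 [ 2.05770503e+00 -2.37347146e+00 -1.10368970e-03] [ 0.13745767 -0.05101694  0.25805057]
0.64 [313.5 309.4] 9643 264 365 235 366
well px [314.90115618 213.23910978] tip px [314.74897583 237.97511647]
```

```bash
python3 -m creep '[{"translation":[0,0.5,-25],"twist":0,"fingers":0.3},{"translation":[0,0.5,-50],"twist":0,"fingers":0.3},{"translation":[0,0.5,-62],"twist":0,"fingers":0.3},{"translation":[0,0.5,-64],"twist":0,"fingers":0.3},{"translation":[0,0.5,-64],"twist":0,"fingers":0.3}]'
python3 - <<'E'
from h import *
for i in range(3): W=cam('wrist')
s=ctrl.observe(); e=s['ee_pos']; print(e,s['finger_gap'],s['force'])
o=np.array([220,140]); k=4
f=lambda X:(proj(W,X)-o)*k
print('well',f([.556,-.234,.096]),'tip',f([e[0],e[1],e[2]-.0663]),'ring axis',f([e[0],e[1],e[2]-.0663+.058]),'dial top c',f([e[0],e[1],e[2]-.0663+.104]))
print('1mm x,y at tip',f([e[0]+.001,e[1],.104])-f([e[0],e[1],.104]),f([e[0],e[1]+.001,.104])-f([e[0],e[1],.104]))
cv2.imwrite('pics/w9.png',cv2.resize(W['color'][140:290,220:420,::-1],None,fx=k,fy=k,interpolation=cv2.INTER_CUBIC))
E
```

```text
time_s: 26.5
ee_pos: [0.5569, -0.2338, 0.1719]
ee_rot: [-2.06, 2.371, -0.002]
force: [-0.1, 1.0, -0.9]
finger_gap: 0.42
[ 0.55695025 -0.23396839  0.17186336] 0.4156535471511415 [ 0.83149215 -0.4633863  -0.62509141]
well [387.7005362  366.43969358] tip [381.52933904 384.07675146] ring axis [381.78146245 518.36225656] dial top c [382.11510645 696.06710557]
1mm x,y at tip [-6.75668062  0.92326627] [0.95450711 6.51797207]
```

View pics/w9.png

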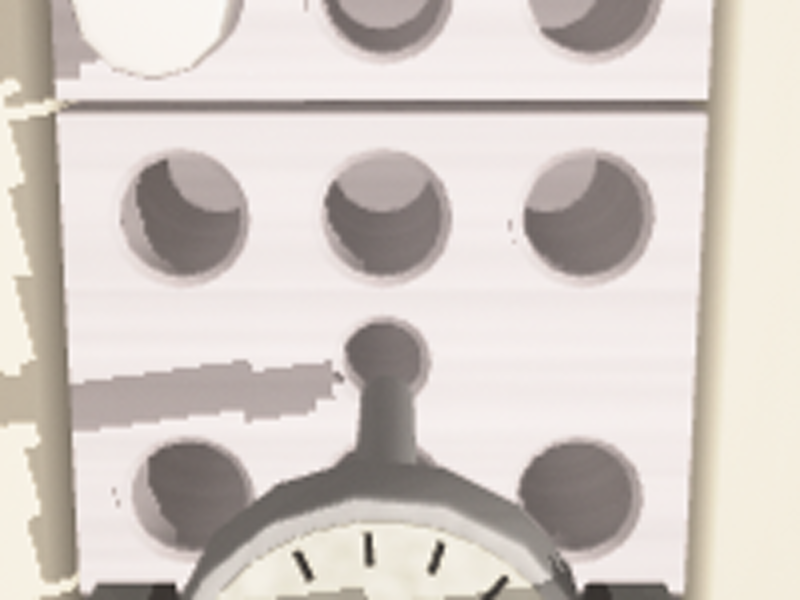

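The well is at crop (387,360) and the stem tip at about (386,393), still about 10 mm above the block. That calls for about 2 mm in -y and no change in x.

```bash
python3 -m creep '[{"translation":[0,-2,-2],"twist":0,"fingers":0.3},{"translation":[0,-2,-6],"twist":0,"fingers":0.3},{"translation":[0,-2,-10],"twist":0,"fingers":0.3},{"translation":[0,-2,-14],"twist":0,"fingers":0.3},{"translation":[0,-2,-18],"twist":0,"fingers":0.3}]'
```

```text
time_s: 27.28
ee_pos: [0.5565, -0.2358, 0.1524]
ee_rot: [2.059, -2.372, -0.0]
force: [-0.3, -0.5, -0.1]
finger_gap: 0.415
```

```bash
python3 -m creep '[{"translation":[0,0,-5],"twist":0,"fingers":0.3},{"translation":[0,0,-10],"twist":0,"fingers":0.3},{"translation":[0,0,-15],"twist":0,"fingers":0.3},{"translation":[0,0,-20],"twist":0,"fingers":0.3},{"translation":[0,0,-24],"twist":0,"fingers":0.3}]'
python3 -m creep '[{"translation":[0,0,-5],"twist":0,"fingers":0.3},{"translation":[0,0,-10],"twist":0,"fingers":0.3},{"translation":[0,0,-14],"twist":0,"fingers":0.3},{"translation":[0,0,-17],"twist":0,"fingers":0.3},{"translation":[0,0,-19],"twist":0,"fingers":0.3}]'
```

```text
time_s: 27.9
ee_pos: [0.5565, -0.2359, 0.1284]
ee_rot: [2.059, -2.372, -0.0]
force: [-0.3, 0.2, -0.6]
finger_gap: 0.415
time_s: 28.52
ee_pos: [0.5565, -0.2359, 0.1096]
ee_rot: [2.059, -2.372, -0.0]
force: [0.5, 0.4, 0.6]
finger_gap: 0.414
```

```bash
python3 -m creep '[{"translation":[0,0,-2],"twist":0,"fingers":0.3},{"translation":[0,0,-3.5],"twist":0,"fingers":0.3},{"translation":[0,0,-4.5],"twist":0,"fingers":0.3},{"translation":[0,0,-5],"twist":0,"fingers":0.3},{"translation":[0,0,-5.5],"twist":0,"fingers":0.3}]'
```

```text
time_s: 29.15
ee_pos: [0.5566, -0.236, 0.1044]
ee_rot: [2.059, -2.372, 0.0]
force: [-0.4, -0.2, 0.1]
finger_gap: 0.419
```

```bash
python3 -m creep '[{"translation":[0,0,-0.5],"twist":0,"fingers":0.3},{"translation":[0,0,-1],"twist":0,"fingers":0.3},{"translation":[0,0,-1.5],"twist":0,"fingers":0.3},{"translation":[0,0,-1.5],"twist":0,"fingers":0.3},{"translation":[0,0,-1.5],"twist":0,"fingers":0.3}]'
```

```text
time_s: 29.78
ee_pos: [0.5569, -0.2363, 0.1043]
ee_rot: [-2.059, 2.372, -0.003]
force: [-0.7, 0.3, 6.1]
finger_gap: 0.415
```

The stem stands on the bottom (contact at TCP 0.1043, just as predicted). Releasing and retreating.

```bash
python3 -m creep '[{"translation":[0,0,0.5],"twist":0,"fingers":0.43},{"translation":[0,0,0.5],"twist":0,"fingers":0.46},{"translation":[0,0,0.5],"twist":0,"fingers":0.55},{"translation":[0,0,0.5],"twist":0,"fingers":0.7},{"translation":[0,0,0.5],"twist":0,"fingers":0.8}]'
python3 -m creep '[{"translation":[0,0,0],"twist":0,"fingers":0.8},{"translation":[0,0,15],"twist":0,"fingers":0.8},{"translation":[0,0,45],"twist":0,"fingers":0.8},{"translation":[0,0,90],"twist":0,"fingers":0.8},{"translation":[0,0,130],"twist":0,"fingers":0.8}]'
python3 - <<'E'
from h import *
for i in range(3): W=cam('wrist')
T=cam('top'); S=cam('scene'); s=ctrl.observe(); print(s['ee_pos'],s['finger_gap'],s['force'])
print('expected',proj(W,[.556,-.235,.142]),proj(S,[.556,-.235,.142]))
for n,c in(('wrist',W),('scene',S)):
  for t in ('long_dial','short_dial','middle_dial','rod','rod_grip'):
    for m in optics.masks_of(t,n)[:3]:
      r,k=np.nonzero(m['pixels']); print(n,t,round(m['confidence'],2),np.round(m['position'],1),len(r),k.min(),k.max(),r.min(),r.max(),back(c,m['position'],.142).round(4)[:2])
o=-W['R'].T@W['t']; h=o[2]-.142; d=W['R']@np.array([.556,-.235,.142])+W['t']; print('exp area',W['f']**2*np.pi*.02**2*h/d[2]**3)
E
```

```text
time_s: 30.4
ee_pos: [0.5563, -0.2358, 0.1027]
ee_rot: [2.059, -2.372, -0.001]
force: [-0.3, 0.7, -0.2]
finger_gap: 0.804
time_s: 31.02
ee_pos: [0.5565, -0.2361, 0.2364]
ee_rot: [-2.059, 2.372, -0.003]
force: [0.7, -1.1, 0.8]
finger_gap: 0.803
[ 0.55655199 -0.23573334  0.23358063] 0.8019294969469657 [-0.51957363  0.51067587 -0.79174097]
expected [320.06678056 225.99572549] [209.27090348 154.32926637]
wrist long_dial 0.76 [318.9 224.5] 2830 290 349 195 255 [ 0.5566 -0.2361]
wrist short_dial 0.45 [110.5 265.5] 1360 55 174 229 299 [ 0.7001 -0.2274]
wrist rod 0.87 [519.7 464.9] 266 508 530 447 479 [ 0.4305 -0.0273]
wrist rod_grip 0.7 [514.7 464.7] 293 508 530 447 479 [ 0.4343 -0.028 ]
scene long_dial 0.56 [210.1 157.9] 263 201 218 150 172 [ 0.562  -0.2238]
scene short_dial 0.84 [371.2 335. ] 350 358 378 323 343 [0.6391 0.3436]
scene short_dial 0.66 [183.4 283.6] 548 172 195 268 299 [0.8076 0.0265]
scene short_dial 0.42 [359.5 252.6] 1081 342 384 231 272 [0.5212 0.2026]
scene middle_dial 0.68 [320.4 286. ] 334 310 329 275 299 [0.6299 0.2075]
scene rod 0.96 [342.3 174.1] 450 336 347 149 226 [0.388  0.0228]
scene rod 0.46 [366.4 211.4] 235 362 370 198 242 [0.4322 0.1366]
scene rod_grip 0.6 [339.4 166. ] 327 337 346 151 226 [ 3.74e-01 -3.00e-04]
scene rod_grip 0.58 [320.3 282.9] 341 310 329 275 299 [0.6251 0.2023]
scene rod_grip 0.53 [362.9 214. ] 246 361 370 198 242 [0.4426 0.1366]
exp area 2835.7729994612914
```

```bash
python3 -c "
from cell import ctrl
print(ctrl.close_job())"
```

```text
the job is handed in; nothing more can be done
None
```

The long thermometer is standing on the bottom of the middle block's well, and the job is handed in; no verdict was reported.

- **Depth:** the depth rod touched bottom at a tip height of 38 mm, so the well is 58 mm deep. I then put the rod back in its stand.
- **Thermometer:** I lowered it in the gripper until it touched bottom, within about 1 mm of the predicted height, and let go only then.
- **Failed grasp:** the first attempt to grip the long thermometer closed on nothing. It stayed in the rack, and a second try, lower and slower, held. I did not find out why the first one failed.
- **Last checks:** these were numeric, since my picture views were used up:
  - The dial's apparent size in the wrist camera matched the seated height (2830 against 2836 pixels), and its position was within about 1 mm. That is consistent with the ring being level with the block's top, but I did not see the ring itself.
  - The scene camera placed the dial about 11 mm off in y and 6 mm in x, with a partly blocked, low-confidence view; I trusted the closer wrist camera.
  - The rod showed upright in its stand, and the short and middle thermometers still showed in the rack.
  - I did not re-check the other items on the bench, though I saw no unexpected contact forces.
- **Time:** about 31 s of the 64 s allowed.

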